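# Find the unlatched flap of the bench trunking and push it open

### The arm

A 6-joint arm with a two-finger parallel gripper is mounted at the origin on the work surface. World frame = base frame: x ahead of the robot, y to its left, z up, the work surface at z = 0. Lengths are in mm, angles in rad, forces in N, time in s.
With the tool pointing down it reaches from about 275 to 975 mm from the base axis. Payload 8.4 kg.
Tool frame: the origin (TCP) lies at the very end of the fingers, on their centre line; the grasp point (between the pads) lies 19 mm behind it (arm.grasp_offset is the distance from the TCP to the grasp point, in mm); z points along the fingers, y is the direction in which the jaws open and shut (so a half turn about z gives the same grasp; the last joint's range is limited). The gripper opens to 92 mm and grips with 3 to 60 N. Pads are 20 mm wide; open, the fingers measure 128 mm over their backs; the gripper's body (75 mm by 189 mm) begins 69 mm behind the grasp point.
Start: joints at [-1.128, 0.353, 1.633, -0, 1.155, -0.002], TCP at [268.922, -564.188, 214.583] pointing down, gripper open.
Joint ranges: [-2.63, 2.63], [-0.92, 2.1], [0.06, 2.66], [-1.3, 4.44], [0, 2.69], [-3.02, 3.02]. Speed limits (rad/s): [2.22, 2.22, 2.79, 3.14, 3.14, 3.14].

### API

Orientations are given as a rotation vector (axis times angle).
In Python, from cell import arm, read_camera, calibration, sign_off gives the robot as it stands.
- The arm moves only by the tool drive_tool, never from a script. Its argument "plan" is a list that holds one entry, the list of rows, each a list of 7 numbers: the shift along the tool's x, y, z in m, then the turn, a rotation vector about the tool's x, y, z in rad, then the finger opening in m, from 0 to 0.0919. In form: [[[x, y, z, rx, ry, rz, claw], ...]]. A call has 1 to 5 rows; each row is the pose to reach, as a shift and turn from the pose measured when the call began, along the tool's axes at that moment; what a row does not reach only later rows make up. A row lasts 1/12 s, in which the tool goes at most 41.7 mm and 7.16 degrees, less where a joint would pass 70% of its speed; a pose out of reach is approached as far as the arm can. A call with a gripper value outside its range is refused whole. The fingers move at their own pace and stop on an object; "newtons" is the grip in N (left out, the last holds). Time passes only in rows, so rows that repeat a pose let the fingers close. It gives the time, the measured TCP pose, the force and the opening at its end, in the units of the state.
- arm.sense(): the state, without advancing time (a new reading comes with each control period).
- read_camera(name): name is "scene" or "side" or "wrist"; returns the picture (480x640x3 uint8, red, green, blue); there is no depth.
- calibration(name): a dict with "fx", "fy", "cx", "cy" (pixels), "distortion" ([k1, k2, p1, p2, k3] as OpenCV has them; the pictures are not rectified), "R" (3x3) and "t" (3): a world point X has camera coordinates R X + t; the wrist camera has in their place "T_tool_cam" (4x4, takes a point from camera to tool coordinates, whose origin is the TCP and whose axes are the flange's). Camera axes: x right, y down, z forward; pixel columns grow to the right and rows downward; lengths in mm; the calibration is good to about 2 mm. A picture is of the moment at which its call begins: read the wrist's pose just before it. calibration takes no time and is no camera call.
- sign_off(): hands the job in, once; it reports no verdict.
The state is a dict: "time": time; "joint_pos": joint angles; "joint_velocities": joint speeds; "joint_efforts": joint torques, N m; "tool_pos": TCP position; "ee_rot": TCP orientation; "force": force on the tool from outside, world axes, zero at the start; "moment": the same for the moment, N m; "width": finger opening in mm.
Only numpy, scipy, OpenCV 4.12 (cv2) and the standard library are available. Lean on these libraries where they do the work, as an engineer would, in place of code of your own. Each camera call takes 0.05 s, during which the arm holds its last target.

### The job

One of the four blue flaps in the bench trunking is unlatched: press each lightly on its orange mark with closed fingertips until you find the one that rocks, then push that flap down to its stop, so that it stays fully open and the socket below can be reached, and draw back. Never lean hard on the trunking or its flaps, grasp nothing, and leave everything else on the bench where it is.

Things in the scene. Friction and masses are not known exactly. Their poses are not given: they have to be found in the camera images.
- trunk: Fixed aluminium bench trunking, 60 mm high, 398 mm long (y), 161 mm deep: x -58 (8 mm front wall) to +103 mm (53 mm solid back deck), four identical blue flaps in a row flush in its top, each over a well 86 mm wide (y), 100 mm long, 54 mm deep. Origin on the bench below the flaps' common axle line, midway along the row; x points away from the robot, y along the row to the left, z up.
- flap_1 (a joint): Tilt of the leftmost flap: blue plate 96 (x) x 82 x 6 mm on a level axle across its middle, 57 mm up. 0 = flush, grows as its robot-side half sinks into the well and the far half rises; about 0.8 rad = sprung stop, fully open. Starts at 0 to 0.015. Latched it springs down 0.02 to 0.16 rad; free it rocks on under 1.5 to 4 N and stays where left. Which is free varies, unseen from outside.
- flap_1_press (a point): Where to press the leftmost flap (trunk y = +144 mm): centre of the orange mark (12 x 36 mm) on its top, 30 mm from the axle on the robot's side, 60 mm above the bench when closed. It moves with the flap; its axes are the trunk's when closed.
- flap_2 (a joint): Tilt of the second from left flap: blue plate 96 (x) x 82 x 6 mm on a level axle across its middle, 57 mm up. 0 = flush, grows as its robot-side half sinks into the well and the far half rises; about 0.8 rad = sprung stop, fully open. Starts at 0 to 0.015. Latched it springs down 0.02 to 0.16 rad; free it rocks on under 1.5 to 4 N and stays where left. Which is free varies, unseen from outside.
- flap_2_press (a point): Where to press the second from left flap (trunk y = +48 mm): centre of the orange mark (12 x 36 mm) on its top, 30 mm from the axle on the robot's side, 60 mm above the bench when closed. It moves with the flap; its axes are the trunk's when closed.
- flap_3 (a joint): Tilt of the third from left flap: blue plate 96 (x) x 82 x 6 mm on a level axle across its middle, 57 mm up. 0 = flush, grows as its robot-side half sinks into the well and the far half rises; about 0.8 rad = sprung stop, fully open. Starts at 0 to 0.015. Latched it springs down 0.02 to 0.16 rad; free it rocks on under 1.5 to 4 N and stays where left. Which is free varies, unseen from outside.
- flap_3_press (a point): Where to press the third from left flap (trunk y = -48 mm): centre of the orange mark (12 x 36 mm) on its top, 30 mm from the axle on the robot's side, 60 mm above the bench when closed. It moves with the flap; its axes are the trunk's when closed.
- flap_4 (a joint): Tilt of the rightmost flap: blue plate 96 (x) x 82 x 6 mm on a level axle across its middle, 57 mm up. 0 = flush, grows as its robot-side half sinks into the well and the far half rises; about 0.8 rad = sprung stop, fully open. Starts at 0 to 0.015. Latched it springs down 0.02 to 0.16 rad; free it rocks on under 1.5 to 4 N and stays where left. Which is free varies, unseen from outside.
- flap_4_press (a point): Where to press the rightmost flap (trunk y = -144 mm): centre of the orange mark (12 x 36 mm) on its top, 30 mm from the axle on the robot's side, 60 mm above the bench when closed. It moves with the flap; its axes are the trunk's when closed.
- screw_jar: Small amber jar, 28 mm across, 34 mm high, standing on the trunking's back deck behind the left half. Bystander; origin under its centre.
- charger: White charger block 28 x 30 x 28 mm, standing on the back deck behind the right half. Bystander; origin under its centre.
- screwdriver: Blue screwdriver, 160 mm long, lying beyond the trunking. Bystander.
- phone: Phone 146 x 72 x 8 mm lying on the bench to the right. Bystander; origin under its centre.
- tablet: Tablet 240 x 170 x 7 mm lying on the bench to the left. Bystander; origin under its centre.

How it is judged:
By the outcome, as a careful person would: the job done as asked, in the order asked, and still so for the second after the job is handed in, with the robot touching nothing.
It also fails if it takes over 48 s, if anything falls off the work surface, if the arm or the gripper's body presses on something with over 40 N, if the wrist force passes 120 N, or if a joint passes its speed limit or range.

## Working session

There is one attempt and no reset: what is moved stays moved. The work goes in short steps, Python scripts to look and compute and a tool call to move; the robot and the scene stay as the last step left them, time stands still between calls to the robot, and variables do not carry over. Pictures are saved under pics/ and viewed, and the job is handed in when it is done.

Besides the shell and the picture viewer there is one more tool, called after ">>>" in YAML: its name, and indented under it one key for each argument. drive_tool: Moves the arm, as the interface text tells. Its arguments: {"type":"object","properties":{"plan":{"type":"array"},"newtons":{"type":"number"}},"required":["plan"]}

```bash
ls; mkdir -p pics
python3 - <<'E'
from cell import arm, read_camera, calibration
import cv2
print(arm.sense())
for n in ("scene","side"):
    cv2.imwrite(f"pics/{n}0.png",read_camera(n)[:,:,::-1])
for n in ("scene","side","wrist"): print(n,calibration(n))
E
```

```text
pics
{'time': 0.0, 'joint_pos': array([-1.12836415e+00,  3.53643776e-01,  1.63414722e+00,  2.49692795e-06,
        1.15522832e+00, -2.41806375e-03]), 'joint_velocities': array([-2.70529547e-04, -2.34664014e-04,  1.40181533e-03, -7.72940524e-04,
        1.79244416e-03,  5.71132319e-05]), 'joint_efforts': array([ 6.34544613e-04, -5.93842077e+01, -3.34221232e+01,  6.96558086e-02,
        2.34684139e-02, -1.58938033e-04]), 'tool_pos': array([ 268.72079014, -563.70901403,  213.86084479]), 'ee_rot': array([-3.06284246e+00, -6.92712879e-01,  4.85351849e-04]), 'force': array([-0.19009708,  0.0287331 , -0.89845225]), 'moment': array([ 0.00582278, -0.01463129, -0.02992398]), 'width': 91.84094521319756}
scene {'fx': 491.1215334323342, 'fy': 491.1215334323342, 'cx': 318.43223763584507, 'cy': 243.1986871353797, 'distortion': array([0.03476144, 0.        , 0.        , 0.        , 0.        ]), 'R': array([[-0.42732493,  0.90408085, -0.00558773],
       [ 0.57432164,  0.26667658, -0.77397562],
       [-0.69824641, -0.33394824, -0.63319075]]), 't': array([ 258.11321244, -273.0580266 , 1565.9609189 ]
[... 258 characters left out ...]
[-0.32588325,  0.49602347, -0.80483589],
       [ 0.44795792, -0.66866503, -0.5934819 ]]), 't': array([ 470.32256964,  244.54926986, 1100.00707835])}
wrist {'fx': 427.9330866423278, 'fy': 427.9330866423278, 'cx': 316.5576627048945, 'cy': 241.3441835935198, 'distortion': array([-0.00360599,  0.        ,  0.        ,  0.        ,  0.        ]), 'T_tool_cam': array([[ 9.47043586e-04, -9.71597218e-01, -2.36638858e-01,
         6.64602280e+01],
       [ 9.99999548e-01,  8.99306861e-04,  3.09666441e-04,
         2.74080976e-01],
       [-8.80601034e-05, -2.36639045e-01,  9.71597630e-01,
        -1.71230972e+02],
       [ 0.00000000e+00,  0.00000000e+00,  0.00000000e+00,
         1.00000000e+00]])}
```

View pics/scene0.png

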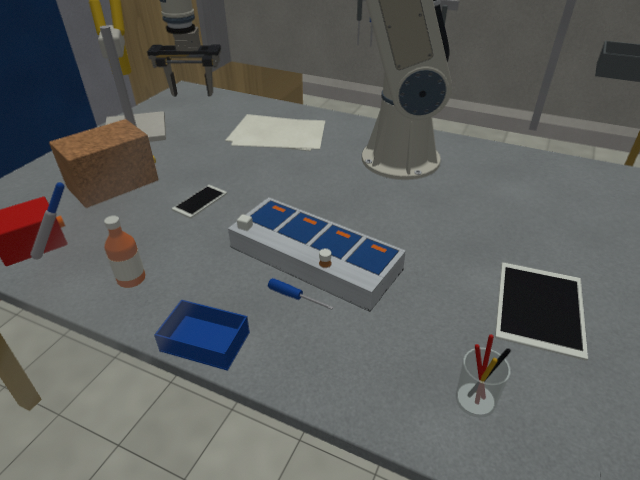

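View pics/side0.png

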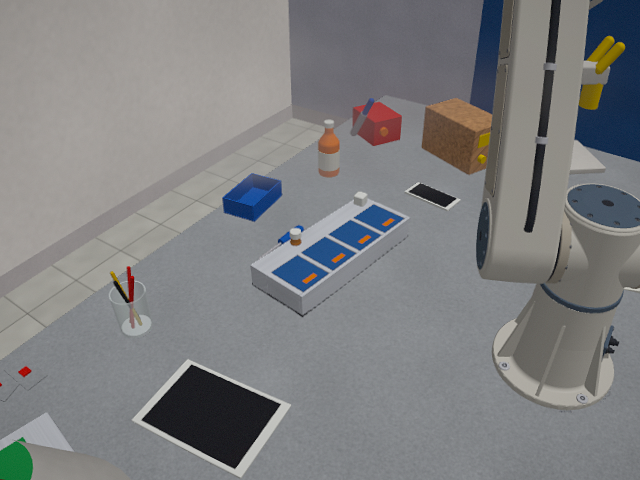

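Both views show the trunking with four flaps, with marks in scene at about (279,209), (310,221), (344,234), (378,248) and in side at about (310,278), (338,258), (364,239), (389,222). I'll measure the marks by their colour.

```bash
cat > h.py <<'E'
import numpy as np, cv2
from cell import arm, read_camera, calibration
def ray_plane(cal,uv,z):
    K=np.array([[cal['fx'],0,cal['cx']],[0,cal['fy'],cal['cy']],[0,0,1]])
    p=cv2.undistortPoints(np.array(uv,float).reshape(-1,1,2),K,cal['distortion']).reshape(-1,2)
    R,t=cal['R'],cal['t']; C=-R.T@t
    out=[]
    for q in p:
        d=R.T@np.array([q[0],q[1],1]); out.append(C+d*(z-C[2])/d[2])
    return np.array(out)
def orange(img,box):
    h=cv2.cvtColor(img,cv2.COLOR_RGB2HSV); m=cv2.inRange(h,(3,150,120),(18,255,255))
    M=np.zeros_like(m); x0,y0,x1,y1=box; M[y0:y1,x0:x1]=m[y0:y1,x0:x1]
    n,_,s,c=cv2.connectedComponentsWithStats(M)
    return [(tuple(c[i].round(2)),s[i][4]) for i in range(1,n) if s[i][4]>15]
def wristcal(s):
    c=dict(calibration('wrist')); T=np.eye(4)
    T[:3,:3]=cv2.Rodrigues(np.array(s['ee_rot']))[0]; T[:3,3]=s['tool_pos']
    W=np.linalg.inv(T@c['T_tool_cam']); c['R']=W[:3,:3]; c['t']=W[:3,3]; return c
E
python3 - <<'E'
from h import *
for n,b in (("scene",(240,190,410,270)),("side",(250,200,415,300))):
    im=cv2.imread(f"pics/{n}0.png")[:,:,::-1].copy()
    o=orange(im,b); print(o)
    P=ray_plane(calibration(n),[a for a,_ in o],60); print(P.round(1))
E
```

```text
[((np.float64(278.65), np.float64(208.42)), np.int32(31)), ((np.float64(309.5), np.float64(220.59)), np.int32(34)), ((np.float64(342.92), np.float64(233.88)), np.int32(40)), ((np.float64(378.36), np.float64(247.93)), np.int32(45))]
[[ 481.1 -169.5   60. ]
 [ 494.6  -75.6   60. ]
 [ 508.7   19.6   60. ]
 [ 522.4  113.6   60. ]]
[((np.float64(387.82), np.float64(221.88)), np.int32(33)), ((np.float64(364.05), np.float64(238.92)), np.int32(37)), ((np.float64(337.89), np.float64(257.48)), np.int32(44)), ((np.float64(309.22), np.float64(277.92)), np.int32(50))]
[[ 477.7 -173.7   60. ]
 [ 491.3  -78.8   60. ]
 [ 505.4   16.1   60. ]
 [ 519.2  111.5   60. ]]
```

```bash
cat >> h.py <<'E'
PSI=-0.145
def delta(target,psi=PSI):
    s=arm.sense(); R=cv2.Rodrigues(np.array(s['ee_rot']))[0]
    Rt=np.array([[np.cos(psi),np.sin(psi),0],[np.sin(psi),-np.cos(psi),0],[0,0,-1]])
    d=R.T@(np.array(target)-s['tool_pos'])/1000
    r=cv2.Rodrigues(R.T@Rt)[0].ravel()
    print("t",round(s['time'],2),"pos",s['tool_pos'].round(1),"F",s['force'].round(2),"w",round(s['width'],1)); print("shift m",d.round(4),"turn",r.round(4))
E
python3 -c "
from h import *
delta([479,-172,150])"
```

```text
t 0.1 pos [ 268.7 -563.8  214. ] F [ 0.18  0.77 -0.44] w 91.9
shift m [ 0.3584 -0.2631  0.0643] turn [-1.200e-03  4.000e-04  5.898e-01]
```

>>> drive_tool:
  plan:
    - [[0.032,-0.0235,0.004,0,0,0.118,0],[0.064,-0.047,0.008,0,0,0.236,0],[0.096,-0.0705,0.012,0,0,0.354,0],[0.128,-0.094,0.016,0,0,0.472,0],[0.16,-0.1175,0.02,0,0,0.59,0]]
  newtons: 10

```text
time: 0.52
tool_pos: [362.5, -387.6, 193.7]
ee_rot: [-3.131, 0.234, 0.002]
force: [-0.1, 0.1, 0.2]
width: 60.5
```

```bash
python3 -c "
from h import *
delta([479,-172,150])"
```

```text
t 0.52 pos [ 362.5 -387.6  193.7] F [-0.05  0.15  0.16] w 60.5
shift m [ 0.0832 -0.2305  0.0439] turn [-0.0014  0.0011 -0.0044]
```

>>> drive_tool:
  plan:
    - [[0.014,-0.038,0.007,0,0,0,0],[0.028,-0.076,0.014,0,0,0,0],[0.042,-0.114,0.021,0,0,0,0],[0.056,-0.152,0.028,0,0,0,0],[0.069,-0.19,0.036,0,0,0,0]]

```text
time: 0.93
tool_pos: [459.7, -208.1, 157.7]
ee_rot: [-3.131, 0.235, 0.001]
force: [0.2, -0.4, 0.4]
width: 27.6
```

>>> drive_tool:
  plan:
    - [[0.014,-0.04,0.008,0,0,0,0],[0.014,-0.04,0.008,0,0,0,0],[0.014,-0.04,0.008,0,0,0,0]]

```text
time: 1.18
tool_pos: [479.7, -168.5, 149.0]
ee_rot: [-3.131, 0.228, 0.003]
force: [0.8, -0.2, -0.4]
width: 7.4
```

Run:
```python
from h import *
s=arm.sense(); im=read_camera('wrist'); cv2.imwrite('pics/w1.png',im[:,:,::-1])
delta([479,-172,150])
o=orange(im,(0,0,640,480)); print(o); print(ray_plane(wristcal(s),[a for a,_ in o],60).round(1))
```

```text
t 1.23 pos [ 479.4 -170.   149.4] F [-0.16 -0.65 -0.33] w 3.0
shift m [-0.0001  0.002  -0.0006] turn [-0.0012  0.0017 -0.0019]
[((np.float64(24.06), np.float64(249.58)), np.int32(884)), ((np.float64(172.64), np.float64(249.47)), np.int32(1033)), ((np.float64(326.0), np.float64(249.48)), np.int32(1028)), ((np.float64(273.86), np.float64(368.85)), np.int32(85)), ((np.float64(359.85), np.float64(367.15)), np.int32(54)), ((np.float64(360.31), np.float64(380.54)), np.int32(35)), ((np.float64(276.67), np.float64(426.78)), np.int32(18))]
[[ 503.9   14.5   60. ]
 [ 490.5  -78.5   60. ]
 [ 476.6 -174.1   60. ]
 [ 399.  -127.6   60. ]
 [ 392.  -185.2   60. ]
 [ 381.9 -184.3   60. ]
 [ 354.2 -122.    60. ]]
```

View pics/w1.png

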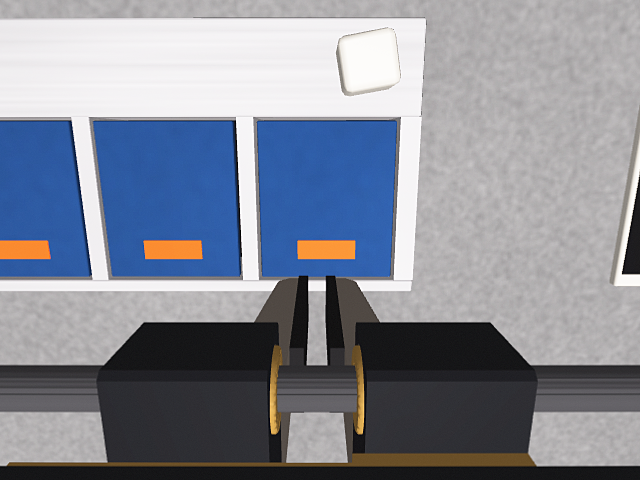

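The wrist view shows flap 4's mark at (326,249), flap 3's at (173,249) and the charger at (369,60). The fingers are nearly closed. I'll take flap 4's mark as (478,-173) and descend on it.

```bash
python3 -c "
from h import *
delta([478,-173,65])"
```

```text
t 1.23 pos [ 479.4 -170.   149.4] F [-0.16 -0.65 -0.33] w 3.0
shift m [-0.0008  0.0033  0.0844] turn [-0.0012  0.0017 -0.0019]
```

>>> drive_tool:
  plan:
    - [[-0.001,0.002,0.03,0,0,0,0],[-0.001,0.003,0.06,0,0,0,0],[-0.001,0.003,0.082,0,0,0,0],[-0.001,0.003,0.082,0,0,0,0],[-0.001,0.003,0.082,0,0,0,0]]

```text
time: 1.65
tool_pos: [476.6, -173.8, 67.1]
ee_rot: [-3.131, 0.233, 0.006]
force: [-0.6, -0.2, 1.0]
width: 0.5
```

```bash
python3 -c "
from h import *
delta([478,-173,60])"
```

```text
t 1.65 pos [ 476.6 -173.8   67.1] F [-0.58 -0.16  0.96] w 0.5
shift m [ 0.0013 -0.0009  0.0071] turn [-0.0015  0.004  -0.0037]
```

>>> drive_tool:
  plan:
    - [[0.001,-0.001,0.003,0,0,0,0],[0.001,-0.001,0.004,0,0,0,0],[0.001,-0.001,0.004,0,0,0,0]]

```text
time: 1.9
tool_pos: [478.4, -173.5, 64.1]
ee_rot: [-3.132, 0.234, 0.003]
force: [0.5, 1.2, 0.2]
width: 0.3
```

>>> drive_tool:
  plan:
    - [[0,0,0.001,0,0,0,0],[0,0,0.002,0,0,0,0],[0,0,0.002,0,0,0,0]]

```text
time: 2.15
tool_pos: [478.6, -173.6, 62.5]
ee_rot: [-3.132, 0.234, 0.002]
force: [0.6, 1.0, 0.1]
width: -0.1
```

>>> drive_tool:
  plan:
    - [[0,0,0.001,0,0,0,0],[0,0,0.0015,0,0,0,0],[0,0,0.0015,0,0,0,0]]

```text
time: 2.4
tool_pos: [478.6, -173.5, 60.9]
ee_rot: [-3.132, 0.234, 0.002]
force: [-0.4, 0.7, 0.3]
width: 0.3
```

>>> drive_tool:
  plan:
    - [[0,0,0.001,0,0,0,0],[0,0,0.0015,0,0,0,0],[0,0,0.0015,0,0,0,0]]

```text
time: 2.65
tool_pos: [478.6, -173.5, 59.6]
ee_rot: [-3.132, 0.234, 0.002]
force: [-1.3, 0.4, 5.2]
width: 0.4
```

>>> drive_tool:
  plan:
    - [[0,0,0.001,0,0,0,0],[0,0,0.001,0,0,0,0]]

```text
time: 2.82
tool_pos: [478.6, -173.5, 59.2]
ee_rot: [-3.132, 0.233, 0.003]
force: [-2.9, 0.6, 11.1]
width: 0.4
```

>>> drive_tool:
  plan:
    - [[0,0,0.001,0,0,0,0],[0,0,0.001,0,0,0,0]]

```text
time: 2.98
tool_pos: [478.7, -173.5, 59.1]
ee_rot: [-3.132, 0.233, 0.003]
force: [-4.3, 0.6, 15.5]
width: 0.7
```

Flap 4 is latched: it gave under 1 mm before the force rose to 15 N. I'll lift off and move to flap 3.

>>> drive_tool:
  plan:
    - [[0,0,-0.012,0,0,0,0],[0,-0.03,-0.015,0,0,0,0],[0,-0.064,-0.012,0,0,0,0],[0,-0.096,-0.008,0,0,0,0],[0,-0.096,-0.006,0,0,0,0]]

```text
time: 3.4
tool_pos: [493.2, -74.8, 65.0]
ee_rot: [-3.131, 0.23, 0.003]
force: [0.1, -0.1, -0.8]
width: 0.4
```

```bash
python3 -c "
from h import *
delta([491.8,-78,62])"
```

```text
t 3.4 pos [493.2 -74.8  65. ] F [ 0.06 -0.06 -0.8 ] w 0.4
shift m [-0.0009  0.0034  0.003 ] turn [-0.0019  0.0019 -0.0019]
```

>>> drive_tool:
  plan:
    - [[-0.001,0.002,0,0,0,0,0],[-0.001,0.003,0.003,0,0,0,0],[-0.001,0.003,0.004,0,0,0,0],[-0.001,0.003,0.004,0,0,0,0]]

```text
time: 3.73
tool_pos: [491.5, -78.5, 60.7]
ee_rot: [-3.131, 0.232, 0.003]
force: [0.1, -1.2, -0.6]
width: 0.7
```

>>> drive_tool:
  plan:
    - [[0,0,0.001,0,0,0,0],[0,0,0.001,0,0,0,0],[0,0,0.001,0,0,0,0]]

```text
time: 3.98
tool_pos: [491.5, -79.1, 59.7]
ee_rot: [-3.131, 0.233, 0.003]
force: [-0.1, -0.7, 0.9]
width: 0.3
```

>>> drive_tool:
  plan:
    - [[0,0,0.001,0,0,0,0],[0,0,0.001,0,0,0,0],[0,0,0.001,0,0,0,0]]

```text
time: 4.23
tool_pos: [491.5, -79.1, 59.3]
ee_rot: [-3.131, 0.234, 0.003]
force: [-3.5, 1.3, 9.1]
width: 0.6
```

Flap 3 is also latched, at 9 N with about 0.5 mm of give. Next is flap 2.

>>> drive_tool:
  plan:
    - [[0,0,-0.012,0,0,0,0],[0,-0.03,-0.015,0,0,0,0],[0,-0.064,-0.012,0,0,0,0],[0,-0.096,-0.008,0,0,0,0],[0,-0.096,-0.006,0,0,0,0]]

```text
time: 4.65
tool_pos: [506.7, 19.4, 65.4]
ee_rot: [-3.13, 0.231, 0.001]
force: [-0.1, -1.1, -0.6]
width: 0.3
```

```bash
python3 -c "
from h import *
delta([505.5,17,62])"
```

```text
t 4.65 pos [506.7  19.4  65.4] F [-0.1  -1.09 -0.64] w 0.3
shift m [-0.0008  0.0026  0.0034] turn [-0.0029  0.0009 -0.0024]
```

>>> drive_tool:
  plan:
    - [[-0.001,0.002,0,0,0,0,0],[-0.001,0.002,0.003,0,0,0,0],[-0.001,0.002,0.004,0,0,0,0],[-0.001,0.002,0.004,0,0,0,0]]

```text
time: 4.98
tool_pos: [505.0, 16.7, 61.1]
ee_rot: [-3.13, 0.233, 0.002]
force: [0.3, -0.8, 0.4]
width: 1.0
```

>>> drive_tool:
  plan:
    - [[0,0,0.001,0,0,0,0],[0,0,0.0015,0,0,0,0],[0,0,0.0015,0,0,0,0]]

```text
time: 5.23
tool_pos: [505.0, 16.0, 59.7]
ee_rot: [-3.13, 0.234, 0.002]
force: [-0.4, -1.9, 1.9]
width: 0.5
```

>>> drive_tool:
  plan:
    - [[0,0,0.001,0,0,0,0],[0,0,0.001,0,0,0,0],[0,0,0.001,0,0,0,0]]

```text
time: 5.48
tool_pos: [505.1, 15.9, 59.2]
ee_rot: [-3.13, 0.235, 0.002]
force: [-2.2, -0.1, 8.4]
width: 0.5
```

Flap 2 is also stiff. Next is flap 1.

>>> drive_tool:
  plan:
    - [[0,0,-0.012,0,0,0,0],[0,-0.03,-0.015,0,0,0,0],[0,-0.064,-0.012,0,0,0,0],[0,-0.096,-0.008,0,0,0,0],[0,-0.096,-0.006,0,0,0,0]]

```text
time: 5.9
tool_pos: [520.8, 114.9, 65.6]
ee_rot: [-3.129, 0.232, -0.001]
force: [0.2, -0.3, -0.6]
width: 0.2
```

```bash
python3 -c "
from h import *
delta([519.2,112,62])"
```

```text
t 5.9 pos [520.8 114.9  65.6] F [ 0.23 -0.28 -0.59] w 0.2
shift m [-0.0011  0.0031  0.0036] turn [-0.0044 -0.0005 -0.0029]
```

>>> drive_tool:
  plan:
    - [[-0.001,0.002,0,0,0,0,0],[-0.001,0.003,0.003,0,0,0,0],[-0.001,0.003,0.004,0,0,0,0],[-0.001,0.003,0.004,0,0,0,0]]

```text
time: 6.23
tool_pos: [518.9, 111.0, 61.3]
ee_rot: [-3.129, 0.234, 0.0]
force: [-0.2, -0.7, 0.6]
width: 0.8
```

>>> drive_tool:
  plan:
    - [[0,0,0.001,0,0,0,0],[0,0,0.0015,0,0,0,0],[0,0,0.0015,0,0,0,0]]

```text
time: 6.48
tool_pos: [518.9, 110.3, 59.9]
ee_rot: [-3.129, 0.235, 0.0]
force: [-0.7, -0.4, 0.7]
width: 0.1
```

>>> drive_tool:
  plan:
    - [[0,0,0.001,0,0,0,0],[0,0,0.001,0,0,0,0],[0,0,0.001,0,0,0,0]]

```text
time: 6.73
tool_pos: [518.8, 110.3, 58.9]
ee_rot: [-3.129, 0.235, 0.0]
force: [-0.9, -0.1, 1.6]
width: 0.6
```

>>> drive_tool:
  plan:
    - [[0,0,0.001,0,0,0,0],[0,0,0.001,0,0,0,0],[0,0,0.001,0,0,0,0]]

```text
time: 6.98
tool_pos: [518.8, 110.3, 57.9]
ee_rot: [-3.129, 0.235, 0.0]
force: [-1.0, -0.5, 1.9]
width: 0.8
```

>>> drive_tool:
  plan:
    - [[0,0,0.001,0,0,0,0],[0,0,0.001,0,0,0,0],[0,0,0.001,0,0,0,0]]

```text
time: 7.23
tool_pos: [518.8, 110.3, 56.8]
ee_rot: [-3.129, 0.235, 0.0]
force: [0.4, -1.3, 1.3]
width: 0.5
```

Flap 1 rocks: it went 3 mm down at a steady 1.5 N or so. I'll push it down.

>>> drive_tool:
  plan:
    - [[0,0,0.002,0,0,0,0],[0,0,0.004,0,0,0,0],[0,0,0.006,0,0,0,0]]

```text
time: 7.48
tool_pos: [519.4, 110.3, 50.8]
ee_rot: [-3.129, 0.235, -0.002]
force: [-0.4, -0.4, 4.2]
width: 0.8
```

>>> drive_tool:
  plan:
    - [[0,0,0.002,0,0,0,0],[0,0,0.004,0,0,0,0],[0,0,0.005,0,0,0,0]]

```text
time: 7.73
tool_pos: [519.4, 110.4, 45.5]
ee_rot: [-3.129, 0.235, -0.002]
force: [-0.1, 0.2, 3.4]
width: 0.3
```

>>> drive_tool:
  plan:
    - [[0,0,0.001,0,0,0,0],[0,0,0.002,0,0,0,0],[0,0,0.003,0,0,0,0]]

```text
time: 7.98
tool_pos: [519.3, 110.4, 42.3]
ee_rot: [-3.129, 0.235, -0.001]
force: [-0.2, -0.1, 2.5]
width: 0.2
```

>>> drive_tool:
  plan:
    - [[0,0,0.001,0,0,0,0],[0,0,0.0015,0,0,0,0],[0,0,0.0015,0,0,0,0]]

```text
time: 8.23
tool_pos: [519.2, 110.5, 40.7]
ee_rot: [-3.129, 0.235, -0.001]
force: [-0.3, -0.3, 3.4]
width: 0.5
```

>>> drive_tool:
  plan:
    - [[0,0,0.001,0,0,0,0],[0,0,0.0015,0,0,0,0],[0,0,0.0015,0,0,0,0]]

```text
time: 8.48
tool_pos: [519.4, 110.5, 39.8]
ee_rot: [-3.129, 0.235, -0.001]
force: [-1.4, -0.4, 10.4]
width: 0.8
```

>>> drive_tool:
  plan:
    - [[0,0,0.001,0,0,0,0],[0,0,0.001,0,0,0,0],[0,0,0.001,0,0,0,0]]

```text
time: 8.73
tool_pos: [519.7, 110.5, 39.5]
ee_rot: [-3.129, 0.235, -0.002]
force: [-2.2, -1.6, 12.9]
width: 0.1
```

The force rose to 13 N at z 39.5, and 0.8 rad predicts about 40, so this is the stop. I'll draw back straight up.

>>> drive_tool:
  plan:
    - [[0,0,-0.004,0,0,0,0],[-0.002,0,-0.02,0,0,0,0],[-0.01,0,-0.05,0,0,0,0],[-0.03,0,-0.085,0,0,0,0],[-0.05,0,-0.12,0,0,0,0]]

```text
time: 9.15
tool_pos: [469.0, 117.2, 159.9]
ee_rot: [-3.129, 0.235, 0.001]
force: [-0.0, 0.4, 1.0]
width: 0.4
```

>>> drive_tool:
  plan:
    - [[-0.02,0,-0.03,0,0,0,0],[-0.04,0,-0.06,0,0,0,0],[-0.04,0,-0.06,0,0,0,0]]

```text
time: 9.4
tool_pos: [428.9, 123.8, 224.8]
ee_rot: [-3.127, 0.235, -0.008]
force: [0.8, -0.0, 0.4]
width: 0.3
```

Run:
```python
from h import *
s=arm.sense();print(s['time'],s['tool_pos'],s['force'])
for n in ('wrist','side','scene'):
    im=read_camera(n)
    if n=='side': im=cv2.resize(im[170:330,220:430],None,fx=3.6,fy=3.6,interpolation=3)
    if n=='scene': im=cv2.resize(im[180:320,210:430],None,fx=3.6,fy=3.6,interpolation=3)
    cv2.imwrite(f'pics/{n}2.png',im[:,:,::-1])
```

```text
9.4 [428.94136405 123.81230516 224.76515821] [ 0.84738594 -0.02482995  0.38169748]
```

View pics/wrist2.png

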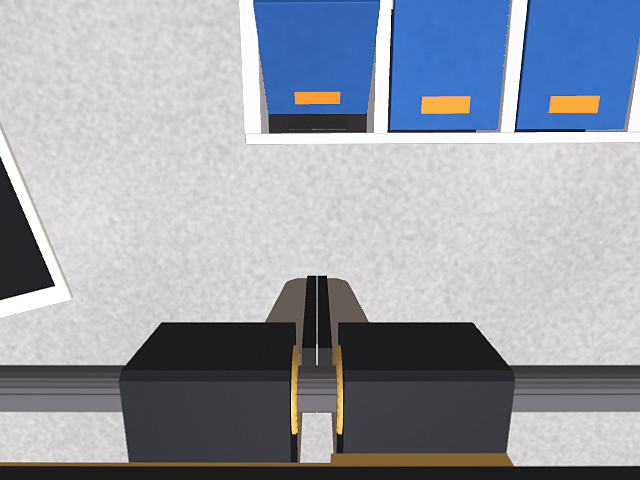

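View pics/side2.png

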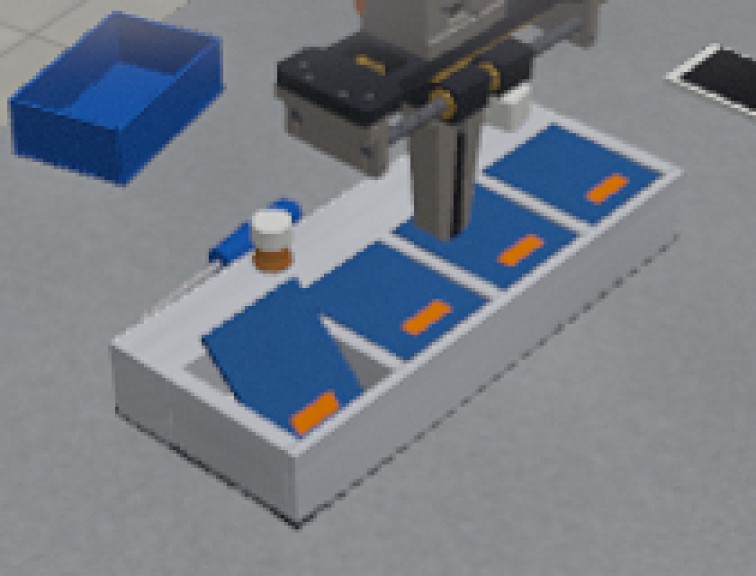

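View pics/scene2.png

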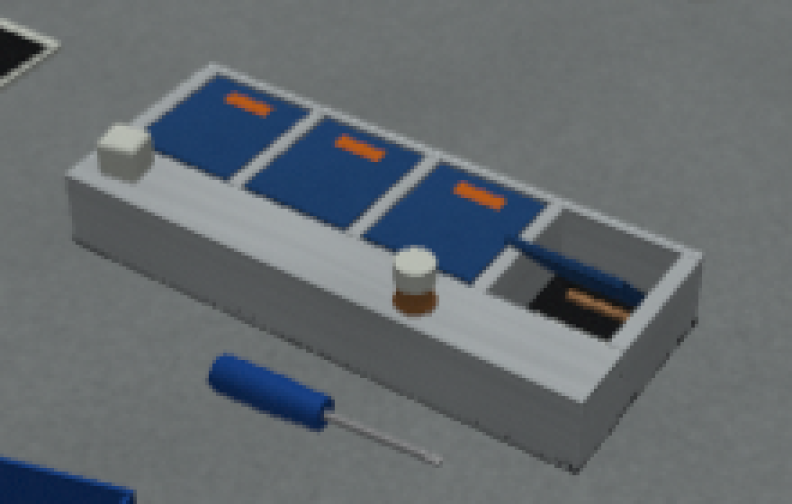

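The flap 1 plate stands tilted (side crop: raised corners near (203,342) and (297,280)), and the well and socket show beneath it in the scene crop near (590,300). The jar, charger and screwdriver are in place. I'll check the angle quantitatively.

Run:
```python
from h import *
# mark centre from wrist & side; trunk frame
x=np.array([np.cos(PSI),np.sin(PSI)]);y=np.array([-x[1],x[0]])
m1=np.array([519.2,112.]); ax=m1+30*x
s=arm.sense(); cals={'wrist':wristcal(s),'side':calibration('side')}
obs={'wrist':orange(read_camera('wrist'),(200,60,640,130)),'side':orange(read_camera('side'),(280,200,415,300))}
for n,c in cals.items():
    print(n,obs[n])
    K=np.array([[c['fx'],0,c['cx']],[0,c['fy'],c['cy']],[0,0,1]])
    for th in (.6,.7,.75,.8,.85):
        L=[]
        for a,b in ((-30,0),(48,41),(48,-41)):
            h=a*np.cos(th)-3*np.sin(th); z=57+a*np.sin(th)+3*np.cos(th)
            L.append([*(ax+h*x+b*y),z])
        p=cv2.projectPoints(np.array(L),cv2.Rodrigues(c['R'])[0],c['t'],K,c['distortion'])[0].reshape(-1,2)
        q=(p-[220,170])*3.6 if n=='side' else p
        print(th,'mark px',p[0].round(1),'rear corners(crop)',q[1:].round(0).tolist())
```

```text
wrist [((np.float64(315.5), np.float64(96.5)), np.int32(552)), ((np.float64(576.28), np.float64(102.47)), np.int32(763)), ((np.float64(446.34), np.float64(103.73)), np.int32(654))]
0.6 mark px [314.2 101. ] rear corners(crop) [[249.0, -9.0], [377.0, -10.0]]
0.7 mark px [314.2  99.2] rear corners(crop) [[248.0, -6.0], [378.0, -7.0]]
0.75 mark px [314.2  98.2] rear corners(crop) [[248.0, -4.0], [378.0, -4.0]]
0.8 mark px [314.2  97. ] rear corners(crop) [[248.0, -1.0], [378.0, -2.0]]
0.85 mark px [314.2  95.8] rear corners(crop) [[248.0, 1.0], [378.0, 0.0]]
side [((np.float64(387.91), np.float64(221.94)), np.int32(33)), ((np.float64(363.95), np.float64(239.08)), np.int32(37)), ((np.float64(296.76), np.float64(242.94)), np.int32(17)), ((np.float64(338.07), np.float64(257.61)), np.int32(46)), ((np.float64(307.07), np.float64(284.43)), np.int32(67))]
0.6 mark px [308.  283.4] rear corners(crop) [[191.0, 340.0], [285.0, 278.0]]
0.7 mark px [307.5 284. ] rear corners(crop) [[195.0, 337.0], [289.0, 276.0]]
0.75 mark px [307.2 284.2] rear corners(crop) [[197.0, 336.0], [291.0, 275.0]]
0.8 mark px [306.9 284.4] rear corners(crop) [[199.0, 335.0], [293.0, 274.0]]
0.85 mark px [306.6 284.6] rear corners(crop) [[201.0, 335.0], [295.0, 273.0]]
```

Both views agree with about 0.8 rad, and the other marks haven't moved. I'll hand it in.

```bash
python3 -c "
from cell import sign_off,arm
print(arm.sense()['time'],sign_off())"
```

```text
the job is handed in; nothing more can be done
9.65 None
```

The unlatched flap was flap 1, the leftmost. It is now pushed down to its stop and stays open, and I handed the job in at 9.65 s.

- **Finding it:** I pressed the flaps from right to left with closed fingertips. Flaps 4, 3 and 2 were latched: each gave less than about 1 mm. Flap 1 moved about 3 mm at a steady 1–2 N.
- **Opening it:** I pushed flap 1 down until the force rose to about 13 N at z ≈ 39.5 mm. I then lifted off and drew back to about 225 mm above the bench.
- **Last checks:** After the release, the side and wrist pictures both put flap 1 at about 0.8 rad, and the socket well shows beneath it. In the side picture the other three flap marks had not moved. The jar, charger and screwdriver were in place by eye. I did not check the phone and tablet closely afterwards. The readings showed no force on the tool beyond noise.
- **Harder than intended:** The press on flap 4 reached 15.5 N before I stopped, more than "lightly" suggests. The presses on flaps 3 and 2 reached 9.1 N and 8.4 N.

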